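# Push the turned sample under the drop box flap

### The arm

A 6-joint arm with a two-finger parallel gripper is mounted at the origin on a cart in front of the work surface, level with it; the furniture and walls round the work are solid. World frame = base frame: x ahead of the robot, y to its left, z up, the work surface at z = 0. Lengths are in mm, angles in degrees, forces in N, time in s.
With the tool pointing down it reaches from about 325 to 900 mm from the base axis. Payload 6.1 kg.
Tool frame: the origin (TCP) lies at the very end of the fingers, on their centre line; the grasp point (between the pads) lies 19 mm behind it; z points along the fingers, y is the direction in which the jaws open and shut (so a half turn about z gives the same grasp; the last joint's range is limited). The gripper opens to 85 mm and grips with 20 to 120 N. Pads are 22 mm wide; open, the fingers measure 114 mm over their backs; the gripper's body (76 mm by 85 mm) begins 54 mm behind the grasp point. The pads swing forward as they close: fully open they stand 13 mm farther back than shut.
Start: joints at [-75.865, 12.628, 87.462, -0, 79.91, -7.225], TCP at [227.633, -582.064, 231.3] pointing down, gripper open.
Joint ranges: [-170.65, 170.65], [-52.31, 119.04], [5.05, 147.46], [-71.25, 251.25], [11.57, 151.72], [-153.62, 153.62]. Speed limits (degrees/s): [147.25, 147.25, 172.46, 180, 180, 180].

### API

Orientations are given as [roll, pitch, yaw] about the fixed x, y, z axes, in that order (R = Rz(yaw) Ry(pitch) Rx(roll)).
In Python, from plant import robot, cams, finish_job gives the robot as it stands. The module is installed in compiled form; this text tells all that it offers.
- The arm moves only by the tool step_arm, never from a script. Its argument "increments" is a list of rows, each an object of numbers: "dx", "dy", "dz": the shift along the tool's x, y, z in mm; "wx", "wy", "wz": the turn, a rotation vector about the tool's x, y, z in degrees. In form: [{"dx": .., "dy": .., "dz": .., "wx": .., "wy": .., "wz": ..}, ...]. A call has 1 to 12 rows; each row is the pose to reach, as a shift and turn from the pose measured when the call began, along the tool's axes at that moment; what a row does not reach only later rows make up. A row lasts 1/10 s, in which the tool goes at most 50 mm and 8.59 degrees, less where a joint would pass 70% of its speed; a pose out of reach is approached as far as the arm can. A call with a gripper value outside its range is refused whole. "fingers" is the gripper's target within -1 to 1 (fully open at 1, half-way at 0, shut at -1), set as the call begins (left out, the last holds). The fingers move at their own pace and stop on an object; "grip_force" is the grip in N (left out, the last holds). Time passes only in rows, so rows that repeat a pose let the fingers close. It gives the time, the measured TCP pose, the force and the opening at its end, in the units of the state.
- robot.state(): the state, without advancing time (a new reading comes with each control period).
- cams.snapshot(name): name is "scene" or "top"; returns the picture (384x512x3 uint8, red, green, blue); there is no depth.
- cams.camera_info(name): a dict with "fx", "fy", "cx", "cy" (pixels), "eye" and "attitude" of the camera in the world. Camera axes: x right, y down, z forward; pixel columns grow to the right and rows downward; lengths in mm; the calibration is good to about 2 mm. A picture is of the moment at which its call begins. camera_info takes no time and is no camera call.
- finish_job(): hands the job in, once; it reports no verdict.
The state is a dict: "clock": time; "joint_pos": joint angles; "joint_vel": joint speeds; "joint_torque": joint torques, N m; "tool_pos": TCP position; "ee_rot": TCP orientation; "ft_force": force on the tool from outside, world axes, zero at the start; "torque": the same for the moment, N m; "gripper_width": finger opening in mm.
Only numpy, scipy, OpenCV 4.12 (cv2) and the standard library are available. Lean on these libraries where they do the work, as an engineer would, in place of code of your own. Each camera call takes 0.05 s, during which the arm holds its last target. There are 200 camera calls.

### The job

Push the steel disc lying in the lane of the drop box under the orange spring-closed flap, so that it falls into the box behind: press the black side pedal down with one fingertip and keep it down to hold the flap open while the other fingertip pushes the disc along the lane and through. Then let the flap spring shut. Only push the disc, never grip or lift it, and leave the other loose things where they are.

Things in the scene. Friction and masses are not known exactly. Their poses are not given: they have to be found in the camera images.
- drop_box: grey fixed drop box, 194 mm long. Origin on the bench under the lane's centre line at the flap's plane; x runs along the lane in the pushing direction, y to its left, z up. The deck (x -115 to 0 mm, top z = 40 mm) carries a slippery white lane 41 mm wide between walls 3 mm thick, 10 mm high, open above and at its -x end. Blocks of the flap's shaft: y 24 to 36 mm, 68 mm high, at x = -110 and +12 mm
- gate (a point): point on the deck top, 40 mm above the bench, on the lane's centre line (y = 0) in the plane of the orange flap plate, which is 3 mm thick; axes as the drop box. A finger pushing the disc can come up to this plane but not beyond it, since the raised flap still hangs over the lane
- bin (a point): middle of the bin floor behind the flap, 4 mm above the bench. The bin spans x 0 to 71 mm and y -22 to +22 mm of the drop box's frame, under a fixed clear roof (its upper side 79 mm above the bench). The deck ends at x = 0, where the disc tips off and drops 36 mm; so push it until its trailing side is about at the flap's plane
- flap (a joint): angle of the orange flap and its pedal, one rocker on an 8 mm shaft along the drop box's x at y = 28, z = 60 mm. 0: shut; grows as the pedal goes down, stop at 0.85. The disc clears under it from 0.50, with 6 mm to spare at 0.65, where the flap's free end stands 95 mm above the bench. A spring shuts it (4 N on the pedal to start, 7 N at 0.65); it never latches. The disc cannot push it open
- pedal (a point): centre of the top of the flap's slippery black pedal, a flat strip left of the lane, 30 mm wide, along x from -118 to +14 mm of the drop box. At flap 0 it slopes up to the left by 0.65 rad, this point at y = 57, z = 68 mm; at 0.65 it is level at y = 56, z = 48.5 mm, 8.5 mm above the deck, so fingertips of one height 56 mm apart can press it and push in the lane.
- sample: plain steel disc, 35 mm across, 18 mm tall, 0.135 kg, lying flat in the lane 35 to 72 mm before the flap. Origin at the centre of its underside
- bushing: bronze bushing, 36 mm across, 30 mm tall, standing on the bench; bystander. Origin under its centre
- gear: steel gear, 52 mm across, 16 mm tall, on the bench; bystander. Origin under its centre
- tall_sample: steel cylinder, 30 mm across, 26 mm tall, on the bench; bystander. Origin under its centre
- nut: steel hexagon nut, 27 mm across, 13 mm tall, on the bench left of the drop box; bystander. Origin under its centre
Things that resemble listed ones, but are neither listed nor needed, are in the scene too. Leave any blue or yellow look-alike of the sample alone.

How it is judged:
By the outcome, as a careful person would: the job done as asked, in the order asked, and still so for the second after the job is handed in, with the robot touching nothing.
It also fails if it takes over 42 s, if anything falls off the work surface, if the arm or the gripper's body presses on something with over 40 N, if the wrist force passes 120 N, or if a joint passes its speed limit or range.

## Working session

There is one attempt and no reset: what is moved stays moved. The work goes in short steps, Python scripts to look and compute and a tool call to move; the robot and the scene stay as the last step left them, time stands still between calls to the robot, and variables do not carry over. Pictures are saved under pics/ and viewed, about 8 in all and at most 12, crops included, and the job is handed in when it is done.

Besides the shell and the picture viewer there is one more tool, called after "Call:" by a JSON object that holds its "api" and its "payload". step_arm: Moves the arm, as the interface text tells. Its arguments: {"type":"object","properties":{"increments":{"type":"array","items":{"type":"object","properties":{"dx":{"type":"number"},"dy":{"type":"number"},"dz":{"type":"number"},"wx":{"type":"number"},"wy":{"type":"number"},"wz":{"type":"number"}}}},"fingers":{"type":"number"},"grip_force":{"type":"number"}},"required":["increments"]}

```bash
mkdir -p pics; python3 - <<'E'
from plant import robot,cams
import cv2
for n in("scene","top"):
    i=cams.snapshot(n); cv2.imwrite(f"pics/{n}0.png",i[:,:,::-1]); 
    print(n,cams.camera_info(n))
a=cv2.imread("pics/scene0.png");b=cv2.imread("pics/top0.png")
cv2.imwrite("pics/top0b.png",cv2.resize(b,(800,600),interpolation=cv2.INTER_CUBIC))
print(robot.state())
E
```

```text
scene {'fx': 475.64718436106267, 'fy': 475.64718436106267, 'cx': 252.63620910393814, 'cy': 198.83286350076764, 'eye': array([-270.33447152, -791.18429348,  737.30967396]), 'attitude': array([-125.83887174,    0.40573036,  -53.04519801])}
top {'fx': 395.3101846363728, 'fy': 395.3101846363728, 'cx': 257.92570725911116, 'cy': 187.7297666503305, 'eye': array([ 279.90509788, -223.32599049, 1021.79253586]), 'attitude': array([-169.87496731,   -0.74570787,  -89.19626843])}
{'clock': 0.1, 'joint_pos': array([-7.58667164e+01,  1.26717032e+01,  8.75178930e+01,  6.98248385e-04,
        7.99103309e+01, -7.22542295e+00]), 'joint_vel': array([ 0.04566009, -0.19210811, -0.20516494,  0.01580854,  0.06103415,
        0.09954937]), 'joint_torque': array([ 4.25874214e-04, -4.98244071e+01, -3.90545797e+01, -2.00749200e-04,
        5.65541894e-03,  6.77054061e-06]), 'tool_pos': array([ 227.49312105, -581.55425528,  230.31020211]), 'ee_rot': array([-1.79900953e+02, -1.32499504e-02,  2.13585721e+01]), 'ft_force': array([-1.0944922 , -0.589446  , -0.22076168]), 'torque': array([ 0.04986082,  0.02939283, -0.0140396 ]), 'gripper_width': 85.71255317933738}
```

View pics/top0b.png

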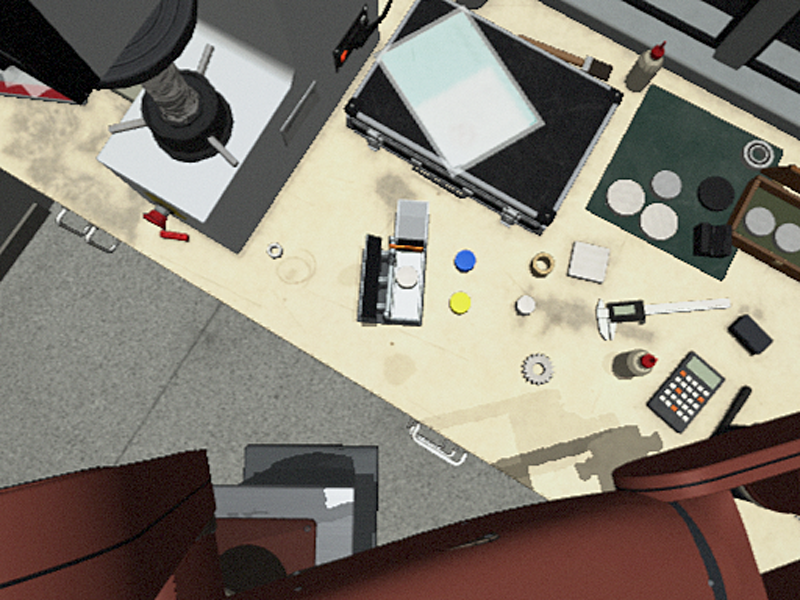

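View pics/scene0.png

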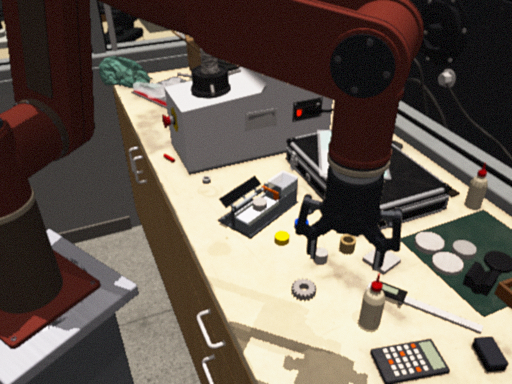

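The top view shows the drop box at about (400,265) of the 800x600 enlargement. The plain disc is in the lane at (406,277), and the blue (465,260) and yellow (460,302) look-alikes lie outside it. The lane disc is the sample; I'll confirm that in an enlarged crop.

```bash
cat > h.py <<'E'
import numpy as np,cv2
from scipy.spatial.transform import Rotation as R
from plant import cams,robot
def cam(n):
    c=cams.camera_info(n); return c,R.from_euler('xyz',c['attitude'],degrees=True).as_matrix()
def proj(n,P):
    c,M=cam(n); q=(np.atleast_2d(P)-c['eye'])@M
    return np.c_[c['fx']*q[:,0]/q[:,2]+c['cx'],c['fy']*q[:,1]/q[:,2]+c['cy']]
def back(n,u,v,z):
    c,M=cam(n); d=M@[(u-c['cx'])/c['fx'],(v-c['cy'])/c['fy'],1]
    return c['eye']+d*(z-c['eye'][2])/d[2]
E
python3 - <<'E'
from h import *
b=cv2.imread("pics/top0.png")[118:218,222:322]
a=cv2.imread("pics/scene0.png")[165:245,212:312]
a=cv2.resize(a,None,fx=5,fy=5,interpolation=cv2.INTER_CUBIC); b=cv2.resize(b,None,fx=6,fy=6,interpolation=cv2.INTER_CUBIC)
cv2.imwrite("pics/ct.png",b);cv2.imwrite("pics/cs.png",a)
E
```

```text
(no output)
```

View pics/ct.png

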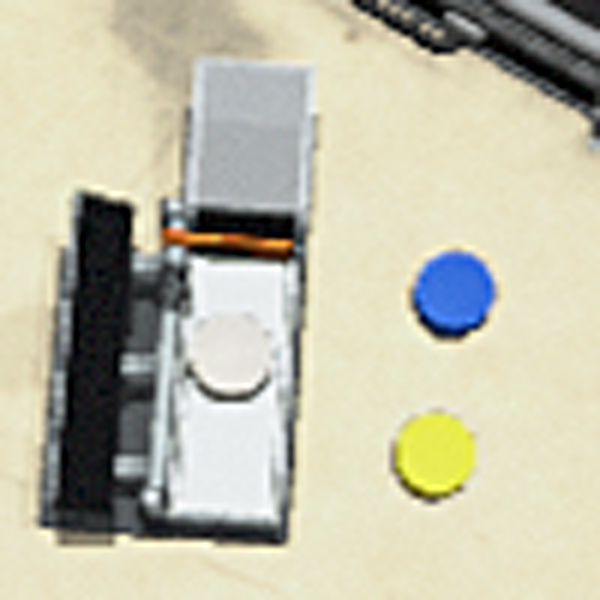

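View pics/cs.png

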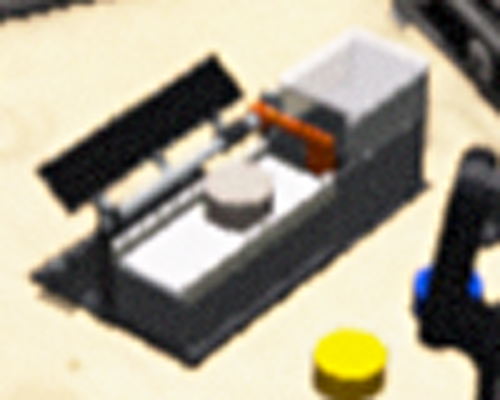

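The crops confirm it. The grey, uncoloured disc lies in the lane (top crop 231,352), and the blue and yellow ones lie right of the box. Next I fit the box pose from both views.

```bash
cat > fit.py <<'E'
from h import *
from scipy.optimize import least_squares
T=lambda p:(222+(p[0]+.5)/6-.5,118+(p[1]+.5)/6-.5)
S=lambda p:(212+(p[0]+.5)/5-.5,165+(p[1]+.5)/5-.5)
ped=[(-118,69,77),(-118,45,59),(14,69,77),(14,45,59)]
obs=[("top",T,ped,[(60,510),(112,515),(77,192),(134,205)]),
("scene",S,ped,[(39,173),(73,210),(213,56),(245,94)]),
("top",T,[(-115,20.5,40),(-115,-20.5,40)],[(166,514),(279,522)]),
("scene",S,[(-115,-20.5,40)],[(186,293)]),
("top",T,["a","b"],[(198,60),(315,68)]),("scene",S,["a","b"],[(357,30),(430,68)])]
def W(p,q):
    c,s=np.cos(p[2]),np.sin(p[2]); q=np.atleast_2d(q).astype(float)
    return np.c_[p[0]+c*q[:,0]-s*q[:,1],p[1]+s*q[:,0]+c*q[:,1],q[:,2]]
def f(p):
    r=[]
    for n,t,P,px in obs:
        P=[{"a":(p[3],p[4],79),"b":(p[3],-p[4],79)}.get(q,q) if isinstance(q,str) else q for q in P]
        r.append(proj(n,W(p,P))-np.array([t(x) for x in px]))
    return np.vstack(r).ravel()
if __name__=="__main__":
    o=least_squares(f,[450,-200,0,73,24],loss='soft_l1',x_scale=[10,10,.1,5,5])
    p=o.x; print(p,np.degrees(p[2])); print(f(p).reshape(-1,2).round(1).tolist())
    np.save("box.npy",p[:3])
    for d in(back("top",*T((230,353)),58),back("scene",*S((239,183)),58)):
        c,s=np.cos(p[2]),np.sin(p[2]);e=d[:2]-p[:2];print("disc",d,"in box",c*e[0]+s*e[1],-s*e[0]+c*e[1])
    print("gate",W(p,(0,0,40)),"pedal",W(p,(0,57,68)))
E
python3 fit.py
```

```text
[ 5.27800181e+02 -2.43919519e+02 -4.88726163e-02  7.17803582e+01
  2.42813402e+01] -2.800194650391676
[[-0.4, -0.8], [1.1, 0.0], [0.7, -0.6], [1.1, -0.2], [-0.9, -1.6], [0.0, 0.8], [-0.4, -1.6], [0.5, -0.0], [2.1, 0.7], [-0.4, 0.4], [-0.6, 0.8], [0.2, -0.1], [0.1, -0.2], [-1.5, -0.6], [-0.7, -1.6]]
disc [ 480.88125485 -238.01018911   58.        ] in box -47.15159287517805 3.610136011634463
disc [ 480.28349213 -240.96322047   58.        ] in box -47.604376925205855 0.6314280567695216
gate [[ 527.80018081 -243.91951897   40.        ]] pedal [[ 530.58481111 -186.9875786    68.        ]]
```

```bash
cat > ov.py <<'E'
from fit import *
import sys
def overlay(n,img,p,x0,y0,w,h,k,extra=[],ang=0):
    im=cv2.resize(img[y0:y0+h,x0:x0+w],None,fx=k,fy=k,interpolation=cv2.INTER_CUBIC)
    def L(P,col,m=None):
        q=proj(n,W(p,P) if m is None else P); q=((q-[x0,y0]+.5)*k-.5)
        cv2.polylines(im,[np.round(q*16).astype(int)],True,col,1,cv2.LINE_AA,4)
    t=.65-ang; dy,dz=15*np.cos(t),15*np.sin(t); 
    L([(-118,57-dy,68-dz),(-118,57+dy,68+dz),(14,57+dy,68+dz),(14,57-dy,68-dz)],(0,0,255))
    L([(-115,20.5,40),(-115,-20.5,40),(0,-20.5,40),(0,20.5,40)],(0,200,0))
    L([(-115,23.5,50),(-115,-23.5,50),(0,-23.5,50),(0,23.5,50)],(255,0,0))
    L([(0,24,79),(0,-24,79),(72,-24,79),(72,24,79)],(255,0,255))
    a=np.linspace(0,6.28,40)
    for c in extra: L([(c[0]+c[2]*np.cos(i),c[1]+c[2]*np.sin(i),c[3]) for i in a],(0,200,255))
    return im
if __name__=="__main__":
    p=np.load("box.npy")
    a=overlay("top",cv2.imread("pics/top0.png"),p,226,122,60,90,6,[(-47.4,1.5,17.5,58)])
    b=overlay("scene",cv2.imread("pics/scene0.png"),p,214,165,90,80,4.8 if 0 else 5,[(-47.4,1.5,17.5,58)])
    c=np.zeros((540,810,3),np.uint8);c[:540,:360]=a;c[:400,360:810]=b
    cv2.imwrite("pics/ov.png",c[:,:800])
E
python3 ov.py
```

```text
(no output)
```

View pics/ov.png

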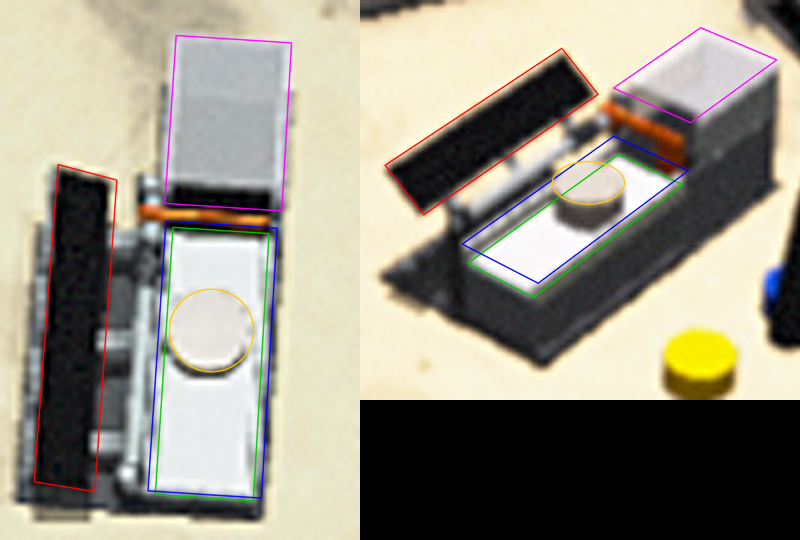

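The overlay matches both views to about 1 px: lane front corners (155,493)/(255,495), pedal outline slightly off by ~4 px of the enlargement. That's good to about 2 mm. Next I compute the move to hover over the lane behind the disc (box x −88, y +28 between the fingers).

```bash
cat > d.py <<'E'
from fit import *
import sys
# usage: d.py bx by z -> delta in tool axes
p=np.load("box.npy"); s=robot.state(); M=R.from_euler('xyz',s['ee_rot'],degrees=True)
c,sn=np.cos(p[2]),np.sin(p[2]); e=s['tool_pos'][:2]-p[:2]
print("now box",(c*e[0]+sn*e[1]).round(1),(-sn*e[0]+c*e[1]).round(1),s['tool_pos'].round(1),s['ee_rot'].round(2),"w",round(s['gripper_width'],1),"F",s['ft_force'].round(1),"t",round(s['clock'],2))
b=list(map(float,sys.argv[1:4])); t=W(p,b)[0]
G=R.from_euler('xyz',[180,0,np.degrees(p[2])],degrees=True)
print("to",t.round(1),"d",M.inv().apply(t-s['tool_pos']).round(1),"w",np.degrees((M.inv()*G).as_rotvec()).round(2))
E
python3 d.py -88 28 150
```

```text
now box -283.5 -351.9 [ 227.5 -581.6  230.3] [-1.799e+02 -1.000e-02  2.136e+01] w 85.7 F [-1.1 -0.6 -0.2] t 0.1
to [ 441.3 -211.7  150. ] d [ 333.8 -266.5   80.8] w [-1.000e-01  1.000e-02  2.416e+01]
```

Call:
{"api": "step_arm", "payload": {"increments": [{"dx":30,"dy":-24,"dz":3,"wz":2.2},{"dx":60,"dy":-48,"dz":6,"wz":4.4},{"dx":90,"dy":-72,"dz":9,"wz":6.6},{"dx":120,"dy":-96,"dz":12,"wz":8.8},{"dx":150,"dy":-120,"dz":15,"wz":11},{"dx":180,"dy":-144,"dz":20,"wz":13.2},{"dx":210,"dy":-168,"dz":26,"wz":15.4},{"dx":240,"dy":-192,"dz":34,"wz":17.6},{"dx":270,"dy":-216,"dz":42,"wz":20},{"dx":300,"dy":-240,"dz":52,"wz":22},{"dx":320,"dy":-256,"dz":62,"wz":23.5},{"dx":333.8,"dy":-266.5,"dz":72,"wz":24.16}], "fingers": 0}}

```text
invalid input
```

```bash
python3 d.py -88 28 125
```

```text
now box -283.5 -351.9 [ 227.5 -581.6  230.3] [-1.799e+02 -1.000e-02  2.136e+01] w 85.7 F [-1.1 -0.6 -0.2] t 0.1
to [ 441.3 -211.7  125. ] d [ 333.8 -266.5  105.8] w [-1.000e-01  1.000e-02  2.416e+01]
```

Call:
{"api": "step_arm", "payload": {"increments": [{"dx":30,"dy":-24,"dz":3,"wx":0,"wy":0,"wz":2.2},{"dx":60,"dy":-48,"dz":6,"wx":0,"wy":0,"wz":4.4},{"dx":90,"dy":-72,"dz":9,"wx":0,"wy":0,"wz":6.6},{"dx":120,"dy":-96,"dz":12,"wx":0,"wy":0,"wz":8.8},{"dx":150,"dy":-120,"dz":15,"wx":0,"wy":0,"wz":11},{"dx":180,"dy":-144,"dz":20,"wx":0,"wy":0,"wz":13.2},{"dx":210,"dy":-168,"dz":26,"wx":0,"wy":0,"wz":15.4},{"dx":240,"dy":-192,"dz":34,"wx":0,"wy":0,"wz":17.6},{"dx":270,"dy":-216,"dz":42,"wx":0,"wy":0,"wz":20},{"dx":300,"dy":-240,"dz":52,"wx":0,"wy":0,"wz":22},{"dx":320,"dy":-256,"dz":62,"wx":0,"wy":0,"wz":23.5},{"dx":333.8,"dy":-266.5,"dz":72,"wx":0,"wy":0,"wz":24.16}], "fingers": 0}}

```text
clock: 1.3
tool_pos: [441.8, -209.6, 158.1]
ee_rot: [-179.9, 0.0, -2.8]
ft_force: [-0.6, -0.5, 0.5]
gripper_width: 42.7
```

```bash
python3 d.py -88 28 125
```

```text
now box -87.6 30.1 [ 441.8 -209.6  158.1] [-1.7987e+02  5.0000e-02 -2.7500e+00] w 42.7 F [-0.6 -0.5  0.5] t 1.3
to [ 441.3 -211.7  125. ] d [-0.4  2.2 33.1] w [-0.13  0.05  0.05]
```

Call:
{"api": "step_arm", "payload": {"increments": [{"dx":-0.2,"dy":1,"dz":15,"wx":0,"wy":0,"wz":0},{"dx":-0.4,"dy":2.2,"dz":35,"wx":0,"wy":0,"wz":0},{"dx":-0.4,"dy":2.2,"dz":52,"wx":-0.1,"wy":0,"wz":0},{"dx":-0.4,"dy":2.2,"dz":63,"wx":-0.1,"wy":0,"wz":0},{"dx":-0.4,"dy":2.2,"dz":68,"wx":-0.1,"wy":0,"wz":0},{"dx":-0.4,"dy":2.2,"dz":68,"wx":-0.1,"wy":0,"wz":0}]}}

```text
clock: 1.9
tool_pos: [440.8, -211.4, 89.6]
ee_rot: [-179.9, 0.1, -2.8]
ft_force: [-0.2, 1.4, 0.3]
gripper_width: 42.7
```

```bash
cat > v.py <<'E'
from ov import *
import sys
k=sys.argv[1]; ang=float(sys.argv[2]) if len(sys.argv)>2 else 0
p=np.load("box.npy"); t,s=[cams.snapshot(n)[:,:,::-1].copy() for n in("top","scene")]
cv2.imwrite(f"pics/t{k}.png",t);cv2.imwrite(f"pics/s{k}.png",s)
a=cv2.resize(t[122:212,220:290],None,fx=5,fy=5,interpolation=cv2.INTER_CUBIC)
b=cv2.resize(s[150:250,214:304],None,fx=5,fy=5,interpolation=cv2.INTER_CUBIC)
c=np.zeros((500,800,3),np.uint8);c[:450,:350]=a;c[:500,350:800]=b
cv2.imwrite(f"pics/v{k}.png",c)
E
python3 v.py 1; python3 d.py -88 28 60
```

```text
now box -87.7 27.7 [ 441.6 -212.    90.8] [-179.99    0.     -2.76] w 42.7 F [ 0.5  0.  -0.5] t 2.0
to [ 441.3 -211.7   60. ] d [-0.3 -0.3 30.8] w [-0.01  0.    0.04]
```

View pics/v1.png

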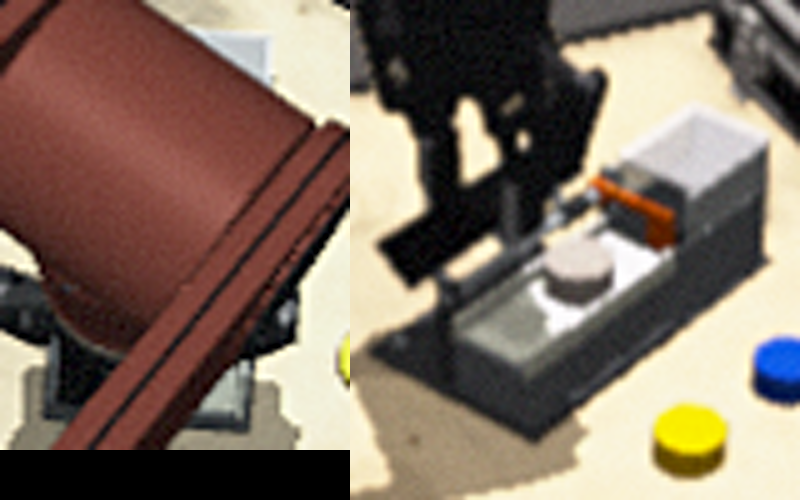

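```bash
python3 - <<'E'
from fit import *
p=np.load("box.npy")
P=[(-88+sx*11,y,z) for y in(-0.5-7,-0.5+7,56.5-7,56.5+7) for sx in(-1,1) for z in(86,90)]
q=proj("scene",W(p,P)); 
for a,b in zip(P,q): print(a,((b-[214,150]+.5)*5-.5+[350,0]).round(0))
E
```

```text
(-99, -7.5, 86) [523. 266.]
(-99, -7.5, 90) [523. 259.]
(-77, -7.5, 86) [553. 245.]
(-77, -7.5, 90) [553. 238.]
(-99, 6.5, 86) [500. 255.]
(-99, 6.5, 90) [499. 248.]
(-77, 6.5, 86) [530. 234.]
(-77, 6.5, 90) [530. 227.]
(-99, 49.5, 86) [431. 221.]
(-99, 49.5, 90) [431. 215.]
(-77, 49.5, 86) [462. 201.]
(-77, 49.5, 90) [461. 194.]
(-99, 63.5, 86) [409. 211.]
(-99, 63.5, 90) [409. 204.]
(-77, 63.5, 86) [440. 191.]
(-77, 63.5, 90) [440. 184.]
```

Call:
{"api": "step_arm", "payload": {"increments": [{"dx":-0.3,"dy":0,"dz":5,"wx":0,"wy":0,"wz":0},{"dx":-0.3,"dy":0,"dz":10,"wx":0,"wy":0,"wz":0},{"dx":-0.3,"dy":0,"dz":14,"wx":0,"wy":0,"wz":0},{"dx":-0.3,"dy":0,"dz":16,"wx":0,"wy":0,"wz":0},{"dx":-0.3,"dy":0,"dz":16,"wx":0,"wy":0,"wz":0}]}}

```text
clock: 2.5
tool_pos: [441.0, -211.7, 74.3]
ee_rot: [-180.0, 0.0, -2.8]
ft_force: [0.2, -0.6, 0.3]
gripper_width: 42.5
```

Call:
{"api": "step_arm", "payload": {"increments": [{"dx":0,"dy":0,"dz":2,"wx":0,"wy":0,"wz":0},{"dx":0,"dy":0,"dz":4,"wx":0,"wy":0,"wz":0},{"dx":0,"dy":0,"dz":4,"wx":0,"wy":0,"wz":0}]}}

```text
clock: 2.8
tool_pos: [440.8, -211.6, 70.0]
ee_rot: [-180.0, 0.1, -2.8]
ft_force: [0.0, 0.1, 0.2]
gripper_width: 42.8
```

Call:
{"api": "step_arm", "payload": {"increments": [{"dx":0,"dy":0,"dz":2,"wx":0,"wy":0,"wz":0},{"dx":0,"dy":0,"dz":4,"wx":0,"wy":0,"wz":0},{"dx":0,"dy":0,"dz":4,"wx":0,"wy":0,"wz":0}]}}

```text
clock: 3.1
tool_pos: [440.6, -211.4, 65.6]
ee_rot: [-179.9, 0.1, -2.8]
ft_force: [-0.4, 0.7, -0.8]
gripper_width: 42.6
```

Call:
{"api": "step_arm", "payload": {"increments": [{"dx":0,"dy":0,"dz":2,"wx":0,"wy":0,"wz":0},{"dx":0,"dy":0,"dz":4,"wx":0,"wy":0,"wz":0},{"dx":0,"dy":0,"dz":4,"wx":0,"wy":0,"wz":0}]}}

```text
clock: 3.4
tool_pos: [440.9, -211.9, 61.9]
ee_rot: [-180.0, 0.1, -2.8]
ft_force: [-0.1, -1.2, 2.9]
gripper_width: 42.6
```

Call:
{"api": "step_arm", "payload": {"increments": [{"dx":0,"dy":0,"dz":2,"wx":0,"wy":0,"wz":0},{"dx":0,"dy":0,"dz":4,"wx":0,"wy":0,"wz":0},{"dx":0,"dy":0,"dz":4,"wx":0,"wy":0,"wz":0}]}}

```text
clock: 3.7
tool_pos: [441.3, -212.2, 58.1]
ee_rot: [180.0, 0.0, -2.8]
ft_force: [0.3, -1.8, 4.3]
gripper_width: 43.0
```

Call:
{"api": "step_arm", "payload": {"increments": [{"dx":0,"dy":0,"dz":2,"wx":0,"wy":0,"wz":0},{"dx":0,"dy":0,"dz":4,"wx":0,"wy":0,"wz":0},{"dx":0,"dy":0,"dz":4,"wx":0,"wy":0,"wz":0}]}}

```text
clock: 4.0
tool_pos: [441.5, -212.5, 54.2]
ee_rot: [180.0, -0.0, -2.8]
ft_force: [-1.1, -2.9, 5.4]
gripper_width: 43.0
```

Call:
{"api": "step_arm", "payload": {"increments": [{"dx":0,"dy":0,"dz":2,"wx":0,"wy":0,"wz":0},{"dx":0,"dy":0,"dz":4,"wx":0,"wy":0,"wz":0},{"dx":0,"dy":0,"dz":4,"wx":0,"wy":0,"wz":0}]}}

```text
clock: 4.3
tool_pos: [441.5, -213.2, 50.5]
ee_rot: [179.9, -0.0, -2.8]
ft_force: [-2.1, -3.0, 6.6]
gripper_width: 42.9
```

```bash
python3 v.py 2; python3 d.py -88 28 45; python3 - <<'E'
from h import *
print(robot.state()['torque'])
b=cv2.imread("pics/s2.png")[160:240,224:304]
cv2.imwrite("pics/v2b.png",cv2.resize(b,None,fx=7,fy=7,interpolation=cv2.INTER_CUBIC))
E
```

```text
now box -87.7 26.5 [ 441.5 -213.2   50.6] [ 1.7989e+02 -1.0000e-02 -2.7500e+00] w 42.8 F [-1.8 -3.3  6.8] t 4.4
to [ 441.3 -211.7   45. ] d [-0.3 -1.5  5.6] w [ 0.11 -0.01  0.05]
[-0.34029961  0.36422155  0.10563015]
```

View pics/v2b.png

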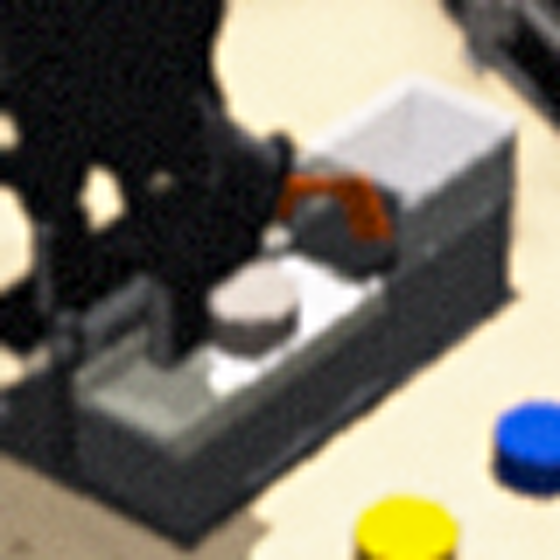

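```bash
python3 - <<'E'
from fit import *
p=np.load("box.npy"); c,M=cam("scene")
def onplane(u,v,x=-1.5):
    d=M@[(u-c['cx'])/c['fx'],(v-c['cy'])/c['fy'],1]
    n=np.array([np.cos(p[2]),np.sin(p[2]),0]); g=W(p,(x,0,0))[0]
    q=c['eye']+d*((g-c['eye'])@n)/(d@n); e=q[:2]-p[:2]
    return (-np.sin(p[2])*e[0]+np.cos(p[2])*e[1]).round(1),q[2].round(1)
for l,cx,cy in(("shutBR",685,172),("shutTR",687,140),("shutTL",605,103)): print(l,onplane(214+(cx-360)/5,165+cy/5))
for l,cx,cy in(("BR",390,238),("TR",367,180),("TL",290,180)): print(l,onplane(224+cx/7,160+cy/7))
E
```

```text
shutBR (np.float64(-24.2), np.float64(48.9))
shutTR (np.float64(-24.8), np.float64(68.4))
shutTL (np.float64(26.5), np.float64(68.2))
BR (np.float64(-25.8), np.float64(65.9))
TR (np.float64(-15.2), np.float64(85.8))
TL (np.float64(18.8), np.float64(71.2))
```

The flap is about 0.37 open with the TCP at z 50.6 (free-end top corner at crop (367,180), about z 86). That puts the fingertips roughly 6 mm behind the TCP. I go down another 8.5 mm, keeping y centred.

Call:
{"api": "step_arm", "payload": {"increments": [{"dx":-0.3,"dy":-1,"dz":2,"wx":0.1,"wy":0,"wz":0},{"dx":-0.3,"dy":-2,"dz":4,"wx":0.1,"wy":0,"wz":0},{"dx":-0.3,"dy":-2,"dz":6,"wx":0.1,"wy":0,"wz":0},{"dx":-0.3,"dy":-2,"dz":8,"wx":0.1,"wy":0,"wz":0},{"dx":-0.3,"dy":-2,"dz":8.5,"wx":0.1,"wy":0,"wz":0},{"dx":-0.3,"dy":-2,"dz":8.5,"wx":0.1,"wy":0,"wz":0}]}}

```text
clock: 5.0
tool_pos: [442.7, -212.7, 43.7]
ee_rot: [179.8, -0.2, -2.8]
ft_force: [-0.2, -3.5, 11.3]
gripper_width: 42.8
```

```bash
python3 v.py 3; python3 d.py -88 28 42; python3 - <<'E'
from h import *
b=cv2.imread("pics/s3.png")[160:240,224:304]
cv2.imwrite("pics/v3b.png",cv2.resize(b,None,fx=7,fy=7,interpolation=cv2.INTER_CUBIC))
E
```

```text
now box -86.6 27.1 [ 442.6 -212.6   43.7] [ 1.7985e+02 -1.7000e-01 -2.7500e+00] w 42.3 F [-0.7 -2.7 11.7] t 5.1
to [ 441.3 -211.7   42. ] d [-1.4 -0.9  1.7] w [ 0.15 -0.17  0.05]
```

View pics/v3b.png

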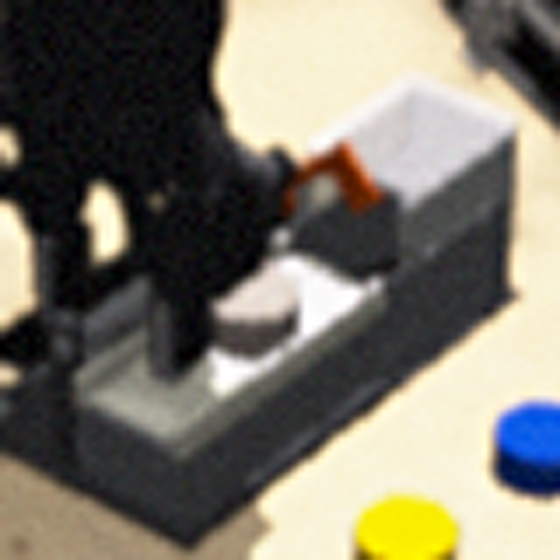

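```bash
python3 - <<'E'
from fit import *
p=np.load("box.npy"); c,M=cam("scene")
def onplane(u,v,x=-1.5):
    d=M@[(u-c['cx'])/c['fx'],(v-c['cy'])/c['fy'],1]
    n=np.array([np.cos(p[2]),np.sin(p[2]),0]); g=W(p,(x,0,0))[0]
    q=c['eye']+d*((g-c['eye'])@n)/(d@n); e=q[:2]-p[:2]
    return (-np.sin(p[2])*e[0]+np.cos(p[2])*e[1]).round(1),q[2].round(1)
for l,cx,cy in(("BR",383,198),("BRlow",362,210),("TR",346,140)):
    y,z=onplane(224+cx/7,160+cy/7); print(l,y,z,np.arctan2(z-60,28-y))
P=[(-86.6+sx*11,y,z) for y in(-8.5,6) for sx in(-1,1) for z in(40,44,48)]
for a,b in zip(P,proj("scene",W(p,P))): print(a,((b-[224,160]+.5)*7-.5).round(0))
s=robot.state(); print(s['torque'],s['joint_torque'])
E
```

```text
BR -22.3 81.3 0.4005648902111214
BRlow -13.4 72.3 0.28879545678234403
TR -5.7 98.5 0.8517824698486293
(-97.6, -8.5, 40) [179. 412.]
(-97.6, -8.5, 44) [178. 403.]
(-97.6, -8.5, 48) [178. 393.]
(-75.6, -8.5, 40) [220. 381.]
(-75.6, -8.5, 44) [220. 372.]
(-75.6, -8.5, 48) [220. 363.]
(-97.6, 6, 40) [146. 395.]
(-97.6, 6, 44) [146. 386.]
(-97.6, 6, 48) [146. 377.]
(-75.6, 6, 40) [187. 365.]
(-75.6, 6, 44) [187. 356.]
(-75.6, 6, 48) [187. 346.]
[-0.27128864  0.17905745  0.02371058] [ 1.49097405e+00 -3.23197353e+01 -2.63559473e+01  6.62667174e-01
  1.42529975e-01  1.87612610e-02]
```

Flap now about 0.65: corner readings give 0.61–0.69. I start pushing slowly, 20 mm, then check.

Call:
{"api": "step_arm", "payload": {"increments": [{"dx":2,"dy":-0.5,"dz":1,"wx":0.1,"wy":-0.1,"wz":0},{"dx":4,"dy":-1,"dz":1,"wx":0.1,"wy":-0.1,"wz":0},{"dx":6,"dy":-1.5,"dz":1,"wx":0.1,"wy":-0.1,"wz":0},{"dx":8,"dy":-1.5,"dz":1,"wx":0.1,"wy":-0.1,"wz":0},{"dx":10,"dy":-1.5,"dz":1,"wx":0.1,"wy":-0.1,"wz":0},{"dx":12,"dy":-1.5,"dz":1,"wx":0.1,"wy":-0.1,"wz":0},{"dx":14,"dy":-1.5,"dz":1,"wx":0.1,"wy":-0.1,"wz":0},{"dx":16,"dy":-1.5,"dz":1,"wx":0.1,"wy":-0.1,"wz":0},{"dx":18,"dy":-1.5,"dz":1,"wx":0.1,"wy":-0.1,"wz":0},{"dx":20,"dy":-1.5,"dz":1,"wx":0.1,"wy":-0.1,"wz":0},{"dx":22,"dy":-1.5,"dz":1,"wx":0.1,"wy":-0.1,"wz":0}]}}

```text
clock: 6.2
tool_pos: [464.0, -211.5, 42.8]
ee_rot: [-180.0, 0.0, -2.7]
ft_force: [-3.3, 2.1, 7.8]
gripper_width: 42.6
```

```bash
python3 v.py 4; python3 d.py -40 28 43; python3 - <<'E'
from h import *
b=cv2.imread("pics/s4.png")[170:225,234:294]
cv2.imwrite("pics/v4b.png",cv2.resize(b,None,fx=10,fy=10,interpolation=cv2.INTER_CUBIC))
E
```

```text
now box -65.0 29.2 [ 464.3 -211.6   42.8] [-179.98    0.     -2.74] w 42.7 F [-2.5  1.   7.7] t 6.3
to [ 489.2 -214.    43. ] d [25.   1.2 -0.2] w [-0.02  0.    0.06]
```

View pics/v4b.png

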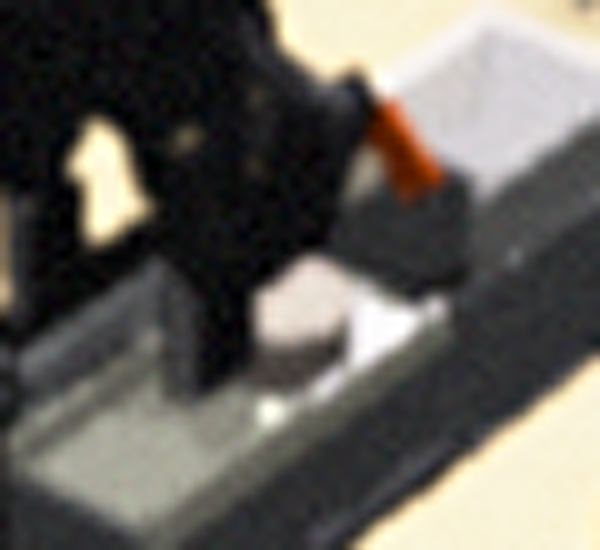

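The finger's tip corner at (200,400) is well below the disc's top (300,290). The disc has moved along the lane and the flap is still up (end at (440,180)). I push on.

Call:
{"api": "step_arm", "payload": {"increments": [{"dx":3,"dy":0.5,"dz":0.3,"wx":0,"wy":0,"wz":0},{"dx":6,"dy":1,"dz":0.3,"wx":0,"wy":0,"wz":0},{"dx":9,"dy":1,"dz":0.3,"wx":0,"wy":0,"wz":0},{"dx":12,"dy":1,"dz":0.3,"wx":0,"wy":0,"wz":0},{"dx":15,"dy":1,"dz":0.3,"wx":0,"wy":0,"wz":0},{"dx":18,"dy":1,"dz":0.3,"wx":0,"wy":0,"wz":0},{"dx":21,"dy":1,"dz":0.3,"wx":0,"wy":0,"wz":0},{"dx":24,"dy":1,"dz":0.3,"wx":0,"wy":0,"wz":0},{"dx":26,"dy":1,"dz":0.3,"wx":0,"wy":0,"wz":0}]}}

```text
clock: 7.2
tool_pos: [489.6, -213.1, 42.5]
ee_rot: [-179.9, 0.1, -2.7]
ft_force: [-3.6, 1.8, 8.8]
gripper_width: 42.4
```

Call:
{"api": "step_arm", "payload": {"increments": [{"dx":3,"dy":0,"dz":0.3,"wx":0,"wy":0,"wz":0},{"dx":6,"dy":0,"dz":0.3,"wx":0,"wy":0,"wz":0},{"dx":9,"dy":0,"dz":0.3,"wx":0,"wy":0,"wz":0},{"dx":12,"dy":0,"dz":0.3,"wx":0,"wy":0,"wz":0},{"dx":15,"dy":0,"dz":0.3,"wx":0,"wy":0,"wz":0},{"dx":18,"dy":0,"dz":0.3,"wx":0,"wy":0,"wz":0},{"dx":20,"dy":0,"dz":0.3,"wx":0,"wy":0,"wz":0}]}}

```text
clock: 7.9
tool_pos: [509.1, -213.3, 42.2]
ee_rot: [-179.8, 0.2, -2.7]
ft_force: [-2.3, 0.9, 8.0]
gripper_width: 42.9
```

```bash
python3 v.py 5; python3 d.py -13 28 43; python3 - <<'E'
from h import *
b=cv2.imread("pics/s5.png")[165:225,234:304]
cv2.imwrite("pics/v5b.png",cv2.resize(b,None,fx=10,fy=10,interpolation=cv2.INTER_CUBIC))
E
```

```text
now box -19.9 29.7 [ 509.3 -213.3   42.2] [-179.83    0.19   -2.72] w 42.8 F [-1.2  1.9  7.7] t 8.0
to [ 516.2 -215.3   43. ] d [ 6.9  1.7 -0.8] w [-0.17  0.19  0.08]
```

View pics/v5b.png

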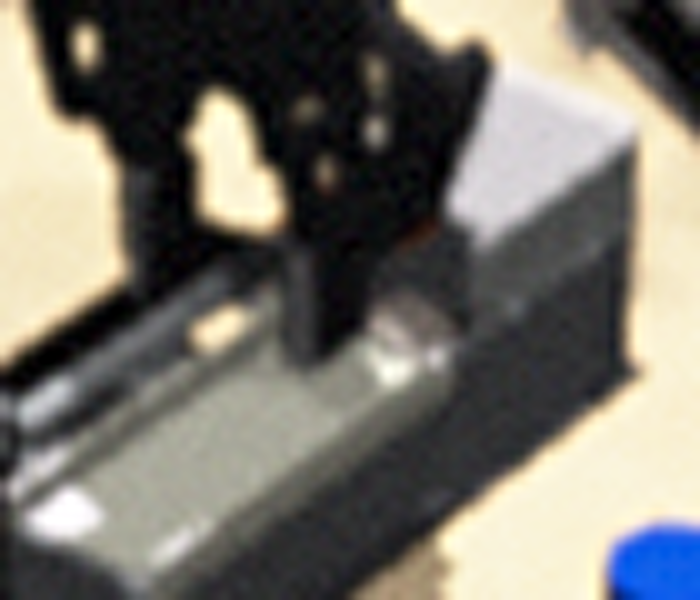

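The disc, at (415,320), is partly under the raised flap. I creep on to the plane.

Call:
{"api": "step_arm", "payload": {"increments": [{"dx":1.5,"dy":0.5,"dz":0,"wx":0,"wy":0,"wz":0},{"dx":3,"dy":1,"dz":0,"wx":0,"wy":0,"wz":0},{"dx":4.5,"dy":1.5,"dz":0,"wx":0,"wy":0,"wz":0},{"dx":4.5,"dy":1.5,"dz":0,"wx":0,"wy":0,"wz":0}]}}

```text
clock: 8.4
tool_pos: [513.4, -214.2, 42.1]
ee_rot: [-179.7, 0.3, -2.7]
ft_force: [-1.6, 1.8, 6.5]
gripper_width: 43.1
```

Call:
{"api": "step_arm", "payload": {"increments": [{"dx":1,"dy":0,"dz":0,"wx":0,"wy":0,"wz":0},{"dx":2,"dy":0,"dz":0,"wx":0,"wy":0,"wz":0},{"dx":2.5,"dy":0,"dz":0,"wx":0,"wy":0,"wz":0},{"dx":2.5,"dy":0,"dz":0,"wx":0,"wy":0,"wz":0}]}}

```text
clock: 8.8
tool_pos: [514.2, -213.6, 42.2]
ee_rot: [-179.6, 0.5, -2.7]
ft_force: [-8.0, 0.7, 12.5]
gripper_width: 42.5
```

```bash
python3 v.py 6; python3 d.py -12 28 43; python3 - <<'E'
from h import *
b=cv2.imread("pics/s6.png")[165:225,234:304]
cv2.imwrite("pics/v6b.png",cv2.resize(b,None,fx=10,fy=10,interpolation=cv2.INTER_CUBIC))
E
```

```text
now box -15.1 29.5 [ 514.2 -213.7   42.2] [-179.65    0.49   -2.72] w 42.6 F [-9.   1.6 12.2] t 8.9
to [ 517.2 -215.4   43. ] d [ 3.1  1.5 -0.8] w [-0.35  0.49  0.08]
```

View pics/v6b.png

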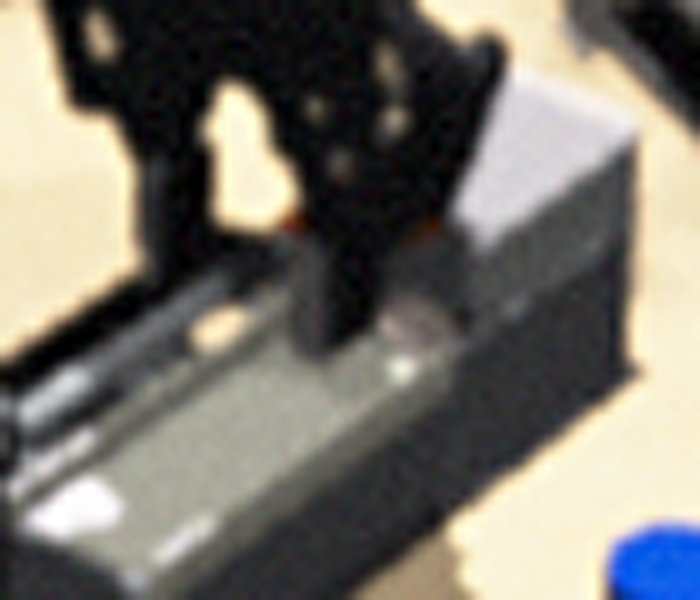

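```bash
python3 - <<'E'
from fit import *
p=np.load("box.npy")
for n,P in(("disc top centre",[(x,0,58) for x in(-20,-10,0,10,15)]),("flap plane lane pts",[(0,-20.5,40),(0,20.5,40),(0,-23.5,50)]),("finger tip corners",[(x,y,48) for x in(-26,-4) for y in(-7,7)])):
    q=((proj("scene",W(p,P))-[234,165]+.5)*10-.5).round(0); print(n,q.tolist())
s=cv2.imread("pics/s6.png")[165:225,234:304]
im=cv2.convertScaleAbs(cv2.resize(s,None,fx=10,fy=10,interpolation=cv2.INTER_CUBIC),alpha=1.8,beta=20)
cv2.imwrite("pics/v6c.png",im[150:450,220:560].repeat(2,0).repeat(2,1))
E
```

```text
disc top centre [[331.0, 316.0], [356.0, 298.0], [381.0, 280.0], [406.0, 262.0], [418.0, 253.0]]
flap plane lane pts [[445.0, 369.0], [316.0, 309.0], [456.0, 341.0]]
finger tip corners [[338.0, 371.0], [294.0, 350.0], [393.0, 330.0], [349.0, 310.0]]
```

View pics/v6c.png

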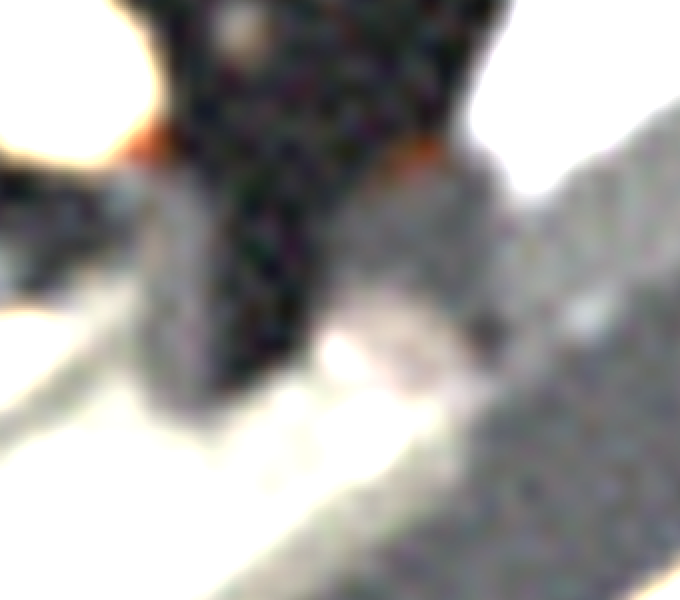

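This view shows the finger at the flap plane and Fx at −8 N, so the finger is against the flap or a tipped disc. The patch at (418,320) of the 10x crop is about 20 mm below where a disc on the deck would appear, so the disc has probably dropped. That was the last picture I may view, so from here I check numerically. I back off with the pedal still held.

Call:
{"api": "step_arm", "payload": {"increments": [{"dx":-3,"dy":0,"dz":0,"wx":-0.3,"wy":0.4,"wz":0},{"dx":-8,"dy":1,"dz":0,"wx":-0.3,"wy":0.4,"wz":0},{"dx":-14,"dy":1,"dz":0,"wx":-0.3,"wy":0.4,"wz":0},{"dx":-20,"dy":1,"dz":0,"wx":-0.3,"wy":0.4,"wz":0},{"dx":-26,"dy":1,"dz":0,"wx":-0.3,"wy":0.4,"wz":0},{"dx":-32,"dy":1,"dz":0,"wx":-0.3,"wy":0.4,"wz":0},{"dx":-38,"dy":1,"dz":0,"wx":-0.3,"wy":0.4,"wz":0},{"dx":-44,"dy":1,"dz":0,"wx":-0.3,"wy":0.4,"wz":0},{"dx":-50,"dy":1,"dz":0,"wx":-0.3,"wy":0.4,"wz":0},{"dx":-54,"dy":1,"dz":0,"wx":-0.3,"wy":0.4,"wz":0},{"dx":-54,"dy":1,"dz":0,"wx":-0.3,"wy":0.4,"wz":0}]}}

```text
clock: 10.0
tool_pos: [461.2, -212.3, 43.8]
ee_rot: [-180.0, -0.1, -2.7]
ft_force: [1.0, 0.6, 8.6]
gripper_width: 43.2
```

```bash
cat > chk.py <<'E'
from fit import *
import sys
p=np.load("box.npy")
new=cams.snapshot("scene")[:,:,::-1].astype(int); tn=cams.snapshot("top")[:,:,::-1].copy(); cv2.imwrite(f"pics/t{sys.argv[1]}.png",tn);cv2.imwrite(f"pics/s{sys.argv[1]}.png",new)
old=cv2.imread("pics/scene0.png").astype(int); g=lambda im,q:[int(im[int(round(v)),int(round(u))].mean()) for u,v in q]
for y in(-12,-6,0,6,12):
    q=proj("scene",W(p,[(x,y,40) for x in range(-110,4,6)])); print("deck y",y,"old",g(old,q),"new",g(new,q))
for y in(-12,0,12):
    q=proj("scene",W(p,[(x,y,79) for x in range(4,70,8)])); print("roof y",y,"old",g(old,q),"new",g(new,q))
to=cv2.imread("pics/top0.png").astype(int)
for y in(-12,0,12):
    q=proj("top",W(p,[(x,y,20) for x in range(4,70,6)])); print("bin top y",y,"old",g(to,q),"new",g(tn.astype(int),q))
E
python3 chk.py 7; python3 d.py -70 28 43
```

```text
deck y -12 old [231, 251, 252, 248, 253, 249, 252, 253, 234, 185, 200, 101, 159, 252, 252, 249, 252, 253, 225] new [126, 168, 164, 165, 163, 143, 141, 154, 238, 240, 231, 252, 249, 250, 252, 248, 253, 251, 229]
deck y -6 old [236, 250, 249, 249, 249, 248, 249, 252, 192, 77, 67, 64, 67, 74, 249, 249, 248, 252, 235] new [128, 165, 168, 164, 165, 155, 131, 138, 170, 246, 249, 248, 248, 248, 248, 249, 249, 250, 174]
deck y 0 old [237, 250, 249, 248, 249, 249, 249, 253, 134, 65, 68, 66, 151, 177, 192, 246, 248, 253, 194] new [130, 166, 168, 162, 165, 152, 133, 123, 131, 144, 251, 249, 248, 248, 248, 248, 249, 245, 182]
deck y 6 old [238, 249, 249, 248, 249, 249, 249, 251, 135, 64, 72, 105, 163, 222, 223, 215, 230, 253, 199] new [131, 165, 162, 164, 162, 156, 125, 75, 44, 69, 81, 252, 252, 248, 249, 248, 249, 245, 197]
deck y 12 old [232, 250, 250, 250, 249, 249, 250, 251, 217, 63, 71, 160, 217, 219, 221, 220, 226, 251, 204] new [128, 165, 167, 167, 164, 153, 128, 78, 63, 18, 8, 4, 126, 254, 253, 251, 252, 254, 202]
roof y -12 old [50, 208, 212, 213, 212, 213, 214, 215, 231] new [88, 207, 
[... 207 characters left out ...]
[15, 43, 172, 211, 208, 207, 202, 209, 236]
bin top y -12 old [87, 168, 9, 17, 190, 179, 177, 177, 176, 175, 186] new [80, 79, 106, 104, 95, 90, 84, 86, 79, 81, 73]
bin top y 0 old [2, 87, 1, 6, 184, 176, 171, 173, 175, 177, 186] new [105, 109, 113, 107, 100, 91, 93, 89, 85, 84, 80]
bin top y 12 old [38, 81, 5, 44, 186, 176, 178, 169, 178, 171, 177] new [93, 102, 106, 113, 109, 101, 91, 87, 86, 82, 82]
now box -68.0 28.3 [ 461.3 -212.4   43.8] [-1.7998e+02 -4.0000e-02 -2.7300e+00] w 42.6 F [0.6 0.5 8.6] t 10.1
to [ 459.3 -212.5   43. ] d [-2.   0.3  0.8] w [-0.02 -0.04  0.07][ WARN:0@2.897] global loadsave.cpp:1063 imwrite_ Unsupported depth image for selected encoder is fallbacked to CV_8U.
```

```bash
python3 - <<'E'
from fit import *
p=np.load("box.npy")
n=cv2.imread("pics/s7.png")
print("cols",list(range(262,286)))
for v in range(182,206): print(v,n[v,262:286].mean(1).astype(int).tolist())
for nm,P in(("gate deck edge",[(0,y,40) for y in(-20,-10,0,10,20)]),("bin disc flat top x25",[(25+17.5*np.cos(a),17.5*np.sin(a),22) for a in np.arange(0,6.2,.785)]),("flat x45",[(45+17.5*np.cos(a),17.5*np.sin(a),22) for a in np.arange(0,6.2,.785)])):
    print(nm,proj("scene",W(p,P)).round(0).astype(int).tolist())
E
```

```text
cols [262, 263, 264, 265, 266, 267, 268, 269, 270, 271, 272, 273, 274, 275, 276, 277, 278, 279, 280, 281, 282, 283, 284, 285]
182 [16, 17, 17, 17, 33, 37, 29, 18, 27, 43, 38, 68, 136, 187, 206, 207, 203, 206, 206, 207, 214, 211, 215, 211]
183 [15, 16, 13, 18, 22, 25, 22, 15, 33, 39, 42, 44, 97, 152, 198, 207, 208, 211, 211, 213, 214, 213, 215, 212]
184 [6, 9, 16, 17, 20, 16, 16, 40, 62, 54, 38, 40, 54, 114, 173, 198, 212, 214, 214, 211, 215, 213, 213, 218]
185 [16, 9, 13, 4, 26, 15, 32, 84, 113, 97, 56, 42, 44, 68, 132, 165, 187, 207, 212, 215, 215, 215, 216, 216]
186 [21, 16, 10, 8, 23, 10, 41, 103, 138, 122, 79, 41, 39, 48, 82, 112, 131, 161, 188, 201, 213, 215, 212, 202]
187 [12, 17, 20, 11, 15, 6, 62, 129, 145, 127, 75, 47, 42, 40, 62, 88, 86, 90, 126, 166, 194, 200, 175, 147]
188 [15, 18, 18, 12, 10, 28, 74, 128, 126, 91, 62, 50, 42, 41, 47, 64, 58, 52, 72, 132, 177, 169, 122, 89]
189 [9, 10, 13, 13, 9, 38, 89, 105, 92, 65, 47, 51, 36, 40, 48, 56, 41, 44, 56, 112, 138, 116, 86, 71]
190 [16, 13, 7, 12, 8, 33, 72, 70, 57, 48, 45, 48, 45, 48, 47, 42, 45, 39, 53, 84, 98, 85, 76, 71]
[... 1254 characters left out ...]
251, 250, 214, 152, 122, 109, 66, 48, 47, 47, 50, 55, 48]
203 [248, 248, 248, 248, 248, 249, 249, 249, 249, 251, 253, 249, 222, 150, 99, 92, 83, 64, 51, 50, 50, 52, 53, 50]
204 [248, 248, 248, 248, 248, 248, 248, 249, 248, 248, 235, 204, 147, 96, 91, 82, 77, 61, 49, 43, 49, 42, 50, 48]
205 [248, 249, 249, 248, 249, 249, 250, 252, 248, 219, 162, 121, 96, 91, 77, 65, 54, 48, 45, 45, 50, 45, 50, 47]
gate deck edge [[278, 201], [275, 200], [272, 198], [268, 197], [265, 195]]
bin disc flat top x25 [[282, 197], [277, 196], [272, 197], [271, 200], [273, 203], [278, 204], [283, 202], [284, 199]]
flat x45 [[286, 193], [281, 192], [277, 194], [275, 197], [278, 199], [283, 200], [288, 199], [289, 196]]
```

```bash
python3 - <<'E'
import cv2
for k in(5,6,7):
    n=cv2.imread(f"pics/s{k}.png"); print(k)
    for v in range(191,204): print(v,n[v,268:282].mean(1).astype(int).tolist(), n[v,274].tolist())
E
python3 - <<'E'
import sys; sys.path.insert(0,'.')
import os; os.chdir('.')
from fit import *
p=np.load("box.npy")
# predicted image outline of a disc (top & bottom rims) pitched front-down by th, lowest front rim on the floor z=4, rear bottom touching wall x~1
for th in(0,20,40,60):
    t=np.radians(th); a=np.arange(0,6.3,.1)
    u=np.c_[17.5*np.cos(a),17.5*np.sin(a)]
    def pt(h): 
        x=u[:,0]*np.cos(t)+h*np.sin(t); z=-u[:,0]*np.sin(t)+h*np.cos(t); return x,z
    xb,zb=pt(0);xt,zt=pt(18); oz=4-min(zb.min(),zt.min()); ox=1-min(xb.min(),xt.min())
    P=np.r_[np.c_[xb+ox,u[:,1],zb+oz],np.c_[xt+ox,u[:,1],zt+oz]]
    q=proj("scene",W(p,P)); print(th,"umin,max",q[:,0].min().round(1),q[:,0].max().round(1),"vmin",q[:,1].min().round(1),"at u",q[q[:,1].argmin(),0].round(1),"zmax",P[:,2].max().round(1))
E
```

```text
5
191 [13, 15, 19, 27, 47, 42, 50, 52, 44, 46, 47, 43, 51, 76] [50, 51, 51]
192 [14, 16, 20, 32, 41, 45, 42, 42, 43, 46, 43, 47, 55, 71] [46, 40, 42]
193 [13, 14, 21, 45, 39, 48, 54, 49, 44, 44, 35, 50, 52, 75] [53, 57, 53]
194 [15, 15, 24, 45, 56, 68, 75, 72, 55, 53, 46, 43, 54, 74] [72, 74, 81]
195 [12, 14, 32, 71, 87, 85, 93, 88, 85, 63, 51, 48, 52, 64] [87, 93, 100]
196 [15, 14, 46, 102, 124, 113, 97, 94, 102, 89, 66, 38, 36, 56] [92, 95, 104]
197 [6, 15, 65, 145, 161, 150, 119, 104, 102, 92, 88, 57, 36, 65] [112, 120, 126]
198 [25, 56, 94, 137, 163, 182, 154, 116, 96, 102, 94, 74, 59, 69] [145, 153, 166]
199 [65, 113, 147, 165, 149, 168, 167, 139, 118, 136, 125, 101, 79, 63] [159, 166, 176]
200 [106, 137, 166, 203, 189, 185, 182, 167, 160, 194, 152, 89, 67, 58] [174, 183, 190]
201 [130, 135, 157, 201, 234, 234, 228, 186, 153, 174, 133, 76, 54, 48] [218, 232, 235]
202 [139, 133, 135, 171, 241, 238, 218, 161, 120, 114, 106, 72, 44, 47] [208, 222, 226]
203 [137, 138, 132, 152, 193, 194, 158, 117, 104, 96, 90, 62, 50, 44] [147, 164, 165]
6
191 [16, 20, 7, 21, 32, 43, 46, 44, 47, 44,
[... 1584 characters left out ...]
7, 103, 98, 92, 61, 73] [120, 126, 135]
199 [245, 239, 217, 182, 140, 131, 124, 127, 127, 140, 129, 101, 78, 63] [117, 123, 132]
200 [249, 250, 245, 237, 201, 174, 175, 179, 190, 203, 149, 95, 63, 57] [171, 174, 180]
201 [249, 249, 251, 250, 246, 241, 241, 229, 197, 188, 135, 74, 54, 46] [242, 241, 242]
202 [247, 249, 249, 250, 251, 251, 250, 214, 152, 122, 109, 66, 48, 47] [251, 248, 251]
203 [249, 249, 249, 251, 253, 249, 222, 150, 99, 92, 83, 64, 51, 50] [221, 220, 227]
0 umin,max 269.0 282.8 vmin 196.9 at u 275.6 zmax 22.0
20 umin,max 268.9 283.8 vmin 195.7 at u 273.5 zmax 32.9
40 umin,max 268.6 284.0 vmin 194.5 at u 271.5 zmax 40.3
60 umin,max 268.0 283.4 vmin 193.5 at u 272.7 zmax 43.3
```

The blob past the deck edge is the same in all three pictures while the finger moved, and the deck is bright all the way to x = 0. So the disc fell into the bin before the last creep, and the finger had reached the flap plane. I lift straight up so the flap closes gently.

Call:
{"api": "step_arm", "payload": {"increments": [{"dx":0,"dy":0,"dz":-4,"wx":0,"wy":0,"wz":0},{"dx":0,"dy":0,"dz":-8,"wx":0,"wy":0,"wz":0},{"dx":0,"dy":0,"dz":-12,"wx":0,"wy":0,"wz":0},{"dx":0,"dy":0,"dz":-16,"wx":0,"wy":0,"wz":0},{"dx":0,"dy":0,"dz":-20,"wx":0,"wy":0,"wz":0},{"dx":0,"dy":0,"dz":-25,"wx":0,"wy":0,"wz":0},{"dx":0,"dy":0,"dz":-32,"wx":0,"wy":0,"wz":0},{"dx":0,"dy":0,"dz":-45,"wx":0,"wy":0,"wz":0},{"dx":0,"dy":0,"dz":-65,"wx":0,"wy":0,"wz":0},{"dx":0,"dy":0,"dz":-90,"wx":0,"wy":0,"wz":0},{"dx":0,"dy":0,"dz":-120,"wx":0,"wy":0,"wz":0},{"dx":0,"dy":0,"dz":-150,"wx":0,"wy":0,"wz":0}]}}

```text
clock: 11.3
tool_pos: [460.8, -212.1, 195.4]
ee_rot: [-180.0, -0.0, -2.7]
ft_force: [-0.1, -1.1, 1.0]
gripper_width: 42.7
```

Call:
{"api": "step_arm", "payload": {"increments": [{"dx":-15,"dy":25,"dz":0,"wx":0,"wy":0,"wz":-2},{"dx":-30,"dy":55,"dz":0,"wx":0,"wy":0,"wz":-4},{"dx":-45,"dy":90,"dz":0,"wx":0,"wy":0,"wz":-6},{"dx":-60,"dy":125,"dz":0,"wx":0,"wy":0,"wz":-8},{"dx":-75,"dy":160,"dz":0,"wx":0,"wy":0,"wz":-10},{"dx":-90,"dy":195,"dz":0,"wx":0,"wy":0,"wz":-12},{"dx":-105,"dy":230,"dz":0,"wx":0,"wy":0,"wz":-14},{"dx":-120,"dy":265,"dz":0,"wx":0,"wy":0,"wz":-16},{"dx":-135,"dy":300,"dz":0,"wx":0,"wy":0,"wz":-18},{"dx":-150,"dy":325,"dz":0,"wx":0,"wy":0,"wz":-20},{"dx":-160,"dy":340,"dz":0,"wx":0,"wy":0,"wz":-20},{"dx":-160,"dy":340,"dz":0,"wx":0,"wy":0,"wz":-20}]}}

```text
clock: 12.5
tool_pos: [283.3, -545.5, 195.4]
ee_rot: [-180.0, -0.0, 17.1]
ft_force: [0.9, 0.1, 0.0]
gripper_width: 42.5
```

```bash
python3 chk.py 8 2>/dev/null; python3 d.py 0 0 200|head -1; python3 - <<'E'
import cv2,numpy as np
for c in("top","scene"):
    a=cv2.imread(f"pics/{c}0.png").astype(int);b=cv2.imread(f"pics/{c[0]}8.png").astype(int)
    d=(np.abs(a-b).max(2)>45).astype(np.uint8); d=cv2.morphologyEx(d,cv2.MORPH_OPEN,np.ones((2,2)))
    n,l,s,ce=cv2.connectedComponentsWithStats(d)
    print(c,[(s[i].tolist(),ce[i].round(0).tolist()) for i in range(1,n) if s[i][4]>5][:40])
    if c=="top":
        for nm,im in(("old",a),("new",b)):
            print(nm); [print(v,im[v,250:280:1].mean(1).astype(int).tolist()) for v in range(126,164,2)]
E
```

```text
deck y -12 old [231, 251, 252, 248, 253, 249, 252, 253, 234, 185, 200, 101, 159, 252, 252, 249, 252, 253, 225] new [228, 251, 252, 248, 252, 248, 252, 251, 250, 252, 249, 251, 250, 251, 252, 249, 252, 252, 232]
deck y -6 old [236, 250, 249, 249, 249, 248, 249, 252, 192, 77, 67, 64, 67, 74, 249, 249, 248, 252, 235] new [237, 249, 249, 249, 249, 249, 249, 249, 249, 248, 249, 248, 249, 249, 249, 248, 249, 250, 233]
deck y 0 old [237, 250, 249, 248, 249, 249, 249, 253, 134, 65, 68, 66, 151, 177, 192, 246, 248, 253, 194] new [235, 249, 249, 249, 247, 248, 249, 249, 249, 248, 248, 249, 248, 249, 249, 248, 249, 252, 196]
deck y 6 old [238, 249, 249, 248, 249, 249, 249, 251, 135, 64, 72, 105, 163, 222, 223, 215, 230, 253, 199] new [238, 248, 249, 248, 249, 248, 248, 248, 248, 249, 248, 248, 248, 248, 249, 249, 248, 252, 204]
deck y 12 old [232, 250, 250, 250, 249, 249, 250, 251, 217, 63, 71, 160, 217, 219, 221, 220, 226, 251, 204] new [235, 250, 250, 249, 249, 249, 250, 250, 249, 248, 249, 250, 250, 250, 252, 250, 251, 253, 195]
roof y -12 old [50, 208, 212, 213, 212, 213, 214, 215, 231] new
[... 8187 characters left out ...]
 [26.0, 117.0]), ([91, 104, 2, 3, 6], [92.0, 105.0]), ([384, 107, 14, 19, 181], [391.0, 116.0]), ([89, 109, 5, 8, 27], [91.0, 112.0]), ([323, 112, 12, 69, 408], [328.0, 146.0]), ([88, 120, 4, 3, 9], [89.0, 121.0]), ([89, 123, 5, 9, 21], [91.0, 127.0]), ([344, 126, 51, 55, 682], [379.0, 157.0]), ([76, 134, 13, 15, 56], [82.0, 142.0]), ([48, 161, 4, 3, 8], [50.0, 162.0]), ([389, 163, 2, 3, 6], [390.0, 164.0]), ([348, 180, 25, 5, 82], [360.0, 182.0]), ([322, 183, 6, 7, 27], [324.0, 186.0]), ([300, 194, 8, 14, 38], [303.0, 201.0]), ([271, 197, 4, 3, 11], [273.0, 198.0]), ([310, 196, 17, 29, 196], [319.0, 208.0]), ([253, 198, 15, 15, 121], [260.0, 207.0]), ([372, 206, 10, 9, 63], [377.0, 210.0])]
```

```bash
python3 - <<'E'
from fit import *
p=np.load("box.npy"); c,s=np.cos(p[2]),np.sin(p[2])
for z in(22,35,40):
  for u,v in((254.5,155),(267,155),(261,153),(258,160.5)):
    e=back("top",u,v,z)[:2]-p[:2]; print(z,(u,v),"box",(c*e[0]+s*e[1]).round(1),(-s*e[0]+c*e[1]).round(1))
for k in("0","8"):
    n=cv2.imread("pics/scene0.png" if k=="0" else "pics/s8.png"); print(k)
    for v in range(193,202): print(v,n[v,268:282].mean(1).astype(int).tolist())
    hsv=cv2.cvtColor(n[165:245,212:312],cv2.COLOR_BGR2HSV); m=cv2.inRange(hsv,(3,140,80),(16,255,255)); ys,xs=m.nonzero(); print("orange",len(xs),xs.mean()+212,ys.mean()+165,ys.min()+165)
E
```

```text
22 (254.5, 155) box 16.4 21.1
22 (267, 155) box 18.5 -11.5
22 (261, 153) box 22.9 4.5
22 (258, 160.5) box 2.2 11.0
35 (254.5, 155) box 12.9 20.9
35 (267, 155) box 15.0 -11.2
35 (261, 153) box 19.3 4.5
35 (258, 160.5) box -1.0 11.0
40 (254.5, 155) box 11.6 20.8
40 (267, 155) box 13.7 -11.1
40 (261, 153) box 18.0 4.5
40 (258, 160.5) box -2.3 11.0
0
193 [47, 49, 44, 45, 46, 45, 46, 50, 64, 71, 64, 53, 51, 73]
194 [38, 45, 45, 49, 53, 43, 38, 41, 46, 48, 48, 51, 59, 74]
195 [45, 45, 44, 42, 53, 52, 42, 40, 41, 39, 43, 50, 55, 62]
196 [69, 46, 44, 41, 45, 41, 48, 43, 41, 43, 43, 33, 43, 57]
197 [145, 108, 68, 44, 39, 42, 47, 43, 41, 43, 33, 24, 37, 59]
198 [242, 199, 151, 100, 63, 43, 33, 35, 39, 49, 40, 30, 50, 74]
199 [253, 249, 242, 194, 154, 125, 78, 48, 80, 115, 97, 69, 69, 65]
200 [251, 252, 253, 248, 246, 235, 184, 133, 153, 194, 139, 72, 58, 54]
201 [248, 250, 250, 252, 254, 255, 249, 225, 183, 181, 122, 57, 49, 47]
orange 76 271.6842105263158 191.51315789473685 185
8
193 [47, 48, 48, 43, 45, 41, 57, 53, 65, 71, 65, 53, 53, 72]
194 [46, 38, 42, 46, 59, 49, 37, 40, 47, 50, 49, 46, 55, 69]
195 [43, 39, 58, 65, 77, 58, 44, 42, 44, 39, 44, 46, 52, 68]
196 [67, 63, 97, 116, 130, 86, 52, 44, 44, 41, 47, 43, 42, 57]
197 [153, 123, 117, 149, 173, 113, 53, 40, 42, 39, 46, 50, 43, 69]
198 [240, 204, 162, 144, 147, 96, 56, 35, 39, 47, 65, 72, 62, 72]
199 [252, 246, 237, 196, 170, 128, 82, 57, 87, 118, 106, 94, 79, 65]
200 [251, 251, 252, 247, 244, 233, 188, 154, 166, 192, 145, 91, 65, 51]
201 [249, 250, 250, 250, 252, 254, 250, 232, 198, 184, 131, 72, 49, 52]
orange 81 271.9753086419753 191.71604938271605 185
```

The top view puts the disc flat in the bin, at x about 17, y about 5 of the box frame. The flap is shut: its orange centroid matches the start to within 0.3 px. Nothing near the bushing, nut or tall sample has changed. I hand in.

```bash
python3 -c "
from plant import finish_job,robot
print(robot.state()['clock'],finish_job())"
```

```text
the job is handed in; nothing more can be done
12.6 None
```

The steel disc is in the box behind the flap, the flap has sprung shut, and I handed the job in at 12.6 s. One fingertip held the pedal down with the flap about 0.65 open. The other pushed the disc along the lane until it dropped. I then backed off with the pedal still held and lifted straight up.

**Last checks**
- **Deck:** it is clear along its whole length in the scene image.
- **Disc:** the top image fits it lying flat in the bin, at about x = 17, y = 5 mm of the box frame.
- **Flap:** its orange matches the starting picture to 0.3 px, so it is shut.
- **Bystanders:** no image change showed near the bushing, nut or tall sample. The gear's part of the top view overlapped the arm, so I did not check it separately; the arm only crossed high above the bench.

**What disagreed**
- **Finger at the flap:** at the end of the push the finger met resistance, about 9 N sideways and 12 N vertical, with its front about 4 mm short of the estimated flap plane. The disc was already down, so this was most likely the finger touching the flap plate. That suggests my box pose was a few mm off.
- **Disc tilt:** the scene image put the disc's upper edge about 2 px higher than a flat disc would appear, which is within my fit error.
- **Pictures:** I had used all 12 views by the end of the push, so the final checks were made from pixel values rather than by looking.

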